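Put the mixed-up medicines back in their places

TASK

The goods on the dispensing counter are mixed up: set the green carton upright into the upper half of the sloped flow lane, long side along it, and let go so that it slides down to rest against the stop, and bring the red carton, the blue carton and the yellow jar each to the tray of its own colour. Each of these three must end standing upright in the middle of its tray, the cartons with their long side along the tray's long side; the grey tray can serve as a stopover once it is free, and ends empty. Do not knock over the brown glass bottle.

Things in the scene. Friction and masses are not known exactly. Their poses are not given: they have to be found in the camera images.
- red_carton_center (a point): the red medicine carton, a closed cardboard box with white label panels, 84 long (its x) by 46 wide (its y) by 60 tall, about 0.1 kg. This point is its centre, 30 above its underside; z up. Grip it across its 46 mm width. In mm.
- blue_carton_center (a point): the blue medicine carton, a closed cardboard box with white label panels, 78 long (its x) by 52 wide (its y) by 56 tall, about 0.1 kg. This point is its centre, 28 above its underside; z up. Grip it across its 52 mm width. In mm.
- jar_center (a point): the yellow tablet jar, a round closed plastic jar with a yellow cap and a white band, 54 across and 66 tall, about 0.1 kg (body 50 tall; cap above it 51 across). This point is its centre, 33 above its underside; z up; its yaw does not matter. In mm.
- green_carton_center (a point): the green medicine carton, a closed cardboard box with white label panels, 80 long (its x) by 46 wide (its y) by 70 tall, about 0.1 kg. This point is its centre, 35 above its underside; z up. Grip it across its 46 mm width. In mm.
- red_tray: the red tray, fixed to the counter: a shallow rectangular tray, outside 124 (its x) by 104 (its y), floor 4 thick, rim 10 high above the counter and 4 thick. Origin at the middle of its underside, on the counter; z up. In mm.
- blue_tray: the blue tray, fixed to the counter: a shallow rectangular tray, outside 124 (its x) by 104 (its y), floor 4 thick, rim 10 high above the counter and 4 thick. Origin at the middle of its underside, on the counter; z up. In mm.
- yellow_tray: the yellow tray, fixed to the counter: a shallow rectangular tray, outside 124 (its x) by 104 (its y), floor 4 thick, rim 10 high above the counter and 4 thick. Origin at the middle of its underside, on the counter; z up. In mm.
- grey_tray: the grey tray, fixed to the counter: a shallow rectangular tray, outside 124 (its x) by 104 (its y), floor 4 thick, rim 10 high above the counter and 4 thick. Origin at the middle of its underside, on the counter; z up. The green carton stands in it at the start; it is the stopover place and belongs to none of the goods. In mm.
- lane: sloped flow lane, green guides, white slippery rollers, fixed. Origin on the counter under the deck's middle, z up. Deck falls 22 deg to its own -x: 68 high at x=0, 117 at the open end x=121. 64 wide between guides 8 high; stop at the low end 45 high. Green carton flush on the deck, lengthwise: centre x=42 z=123 in the upper half, x=-92 z=69 at the stop (y=0 +-9). In mm.
- brown_bottle_center (a point): a brown glass bottle with a white cap and paper label, 52 across, 100 tall, standing loose among the trays; not to be knocked over. This point is its centre, 50 above its underside; z up. In mm.
Mind the look-alikes: they are no part of the job. Leave any turquoise look-alike of the yellow_tray alone.

How it is judged (in metres and radians):
On the way:
1. the green carton has been let go on the upper half of the flow lane (x of green_carton_center in the frame of lane between -0.03 and 0.13 m and y of green_carton_center in the frame of lane between -0.03 and 0.03 m and z of green_carton_center in the frame of lane between 0.085 and 0.165 m and contact force between the fingers and green_carton below 0.05 N), for 0.02 s.
At the end, for the whole second after the job is handed in: Red carton, blue carton and yellow jar stand upright on the floor of the tray of their colour, within 15 mm of its centre, cartons within 17 degrees of its long side; the green carton rests on the lane's deck within 10 mm of the stop; all released and at rest (horizontal distance between red_carton_center and red_tray below 0.015 m and z of red_carton_center in the frame of red_tray below 0.042 m and angle between each of red_carton_center, blue_carton_center, jar_center's own z axis and vertical below 0.12 rad and linear speed of each of red_carton, blue_carton, jar, green_carton below 0.02 m/s and angle between the x axis of red_carton_center and the x axis of red_tray, either way round below 0.3 rad and horizontal distance between blue_carton_center and blue_tray below 0.015 m and z of blue_carton_center in the frame of blue_tray below 0.04 m and angle between the x axis of blue_carton_center and the x axis of blue_tray, either way round below 0.3 rad and horizontal distance between jar_center and yellow_tray below 0.015 m and z of jar_center in the frame of yellow_tray below 0.045 m and x of green_carton_center in the frame of lane between -0.105 and -0.082 m and y of green_carton_center in the frame of lane between -0.02 and 0.02 m and z of green_carton_center in the frame of lane between 0.056 and 0.081 m and angle between green_carton_center's own z axis and vertical below 0.5 rad); the robot touches nothing.
It fails at once if the brown glass bottle is knocked over (angle between brown_bottle_center's own z axis and vertical above 0.5 rad).
It also fails if it takes over 131 s, if anything falls off the work surface, if the arm or the gripper's body presses on something with over 40 N, if the wrist force passes 120 N, or if a joint passes its speed limit or range.

ROBOT

A 6-joint arm with a two-finger parallel gripper is mounted at the origin on the work surface. World frame = base frame: x ahead of the robot, y to its left, z up, the work surface at z = 0. Lengths are in m, angles in degrees, forces in N, time in s.
With the tool pointing down it reaches from about 0.4 to 0.925 m from the base axis. Payload 12.5 kg.
Tool frame: the origin (TCP) lies at the very end of the fingers, on their centre line; the grasp point (between the pads) lies 19 mm behind it; z points along the fingers, y is the line along which they close (so a half turn about z gives the same grasp; the last joint's range is limited). The gripper opens to 95 mm and grips with 3 to 60 N. Pads are 20 mm wide; open, the fingers measure 119 mm over their backs; the gripper's body (75 mm by 180 mm) begins 59 mm behind the grasp point.
Start: joints at [69.981, 28.126, 89.318, -0, 62.55, -6.05], TCP at [0.151, 0.607, 0.215] pointing down, gripper open.
Joint ranges: [-177.58, 177.58], [-47.91, 125.51], [2.72, 160], [-65.01, 245.01], [3.68, 167.84], [-153.87, 153.87]. Speed limits (degrees/s): [127.2, 127.2, 159.86, 180, 180, 180].

INTERFACE

Orientations are given as a 3x3 rotation matrix whose columns are the frame's x, y, z axes.
In Python, from bench import bot gives the robot as it stands. The module is installed in compiled form; this text tells all that it offers. Calls block until the motion is done:
- bot.move_ptp(position, orientation): joint-space move of the TCP to a pose.
- bot.servo_line(position, orientation=None, velocity=0.15, guard=None): straight line of the TCP; orientation=None keeps the orientation; velocity is the mean speed in m/s. With guard (N) it stops when the force on the tool has changed by that much, and returns True; else False.
- bot.movej(angles): joint-space move.
- bot.gripper_to(opening): opening from 0.0 (shut) to 1.0 (fully open); the grip force is fixed at half the most; returns when the fingers have stopped.
- bot.pause(seconds).
- bot.solve_ik(position, orientation): joint angles nearest the present ones, or None.
- bot.capture(name): name is "scene" or "top"; returns a dict with "img" (400x640x3 uint8, red, green, blue), "mtx" (3x3 intrinsics, pixels), "R" (3x3) and "t" (3): a world point X has camera coordinates R X + t. Camera axes: x right, y down, z forward; pixel columns grow to the right and rows downward; lengths in m; the calibration is good to about 2 mm. A picture is of the moment at which its call begins. There is no depth.
A pose or a line that the arm cannot do raises bot.Unreachable and nothing moves.
- bot.finish_job(): hands the job in; it is judged then, once.
Readings, each from a call of its own:
- bot.read_time_s(): time.
- bot.read_q(): joint angles.
- bot.read_dq(): joint speeds.
- bot.read_effort(): joint torques, N m.
- bot.read_eef_pos(): TCP position.
- bot.read_eef_rot(): TCP orientation.
- bot.read_wrist_force(): force on the tool from outside, world axes, zero at the start.
- bot.read_wrist_torque(): the same for the moment, N m.
- bot.read_width(): opening from 0.0 (shut) to 1.0 (fully open).
- bot.read_finger_force(): force on a finger pad.
Only numpy, scipy, OpenCV 4.12 (cv2) and the standard library are available. Lean on these libraries where they do the work, as an engineer would, in place of code of your own. Each camera call takes 0.05 s, during which the arm holds its last target. There are 200 camera calls.

## Working session

There is one attempt and no reset: what is moved stays moved. The work goes in short steps, each a Python script; the robot and the scene stay as the last script left them, time stands still between calls to the robot, and variables do not carry over. Pictures are saved under pics/ and viewed, at most 14 in all, crops included, and the job is handed in when it is done.

```bash
mkdir -p pics; python3 - <<'E'
from bench import bot
import cv2, numpy as np, pickle
d={}
for n in ("scene","top"):
    c=bot.capture(n); d[n]=c
    cv2.imwrite(f"pics/{n}0.png",c["img"][...,::-1])
    print(n,c["mtx"].round(1).tolist(),c["R"].round(3).tolist(),c["t"].round(3).tolist(),(-c["R"].T@c["t"]).round(3))
pickle.dump(d,open("c0.pkl","wb"))
print(bot.read_time_s(), bot.read_eef_rot().round(3).tolist())
E
```

```text
scene [[481.6, 0.0, 312.2], [0.0, 481.6, 203.8], [0.0, 0.0, 1.0]] [[-0.027, 1.0, -0.004], [0.845, 0.021, -0.534], [-0.534, -0.018, -0.845]] [0.023, -0.336, 1.459] [1.064 0.011 1.053]
top [[515.6, 0.0, 323.6], [0.0, 515.6, 201.4], [0.0, 0.0, 1.0]] [[-0.011, -1.0, 0.009], [-0.99, 0.009, -0.142], [0.142, -0.01, -0.99]] [-0.011, 0.442, 1.473] [ 0.228 -0.     1.521]
0.1 [[-0.97, 0.241, -0.0], [0.241, 0.97, -0.001], [0.0, -0.001, -1.0]]
```

View pics/scene0.png

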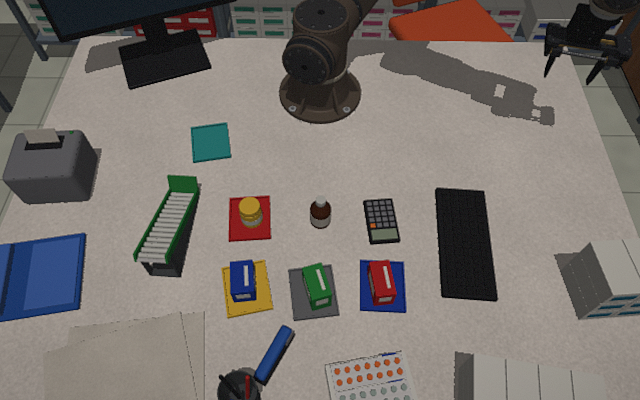

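View pics/top0.png

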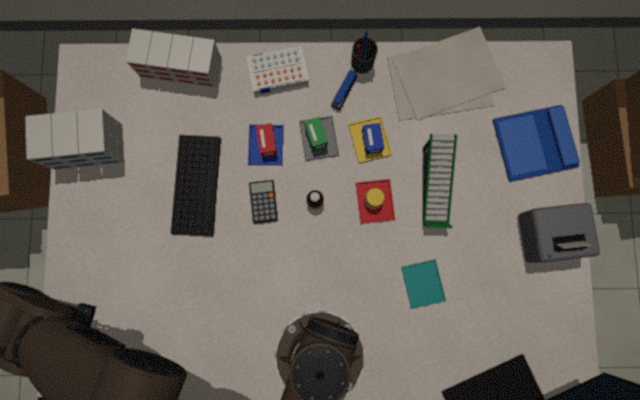

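The scene view shows the lane at (168,230) with its stop end nearer the robot, the jar in the red tray (250,215), the blue carton in the yellow tray (243,285), the green carton in the grey tray (317,288), the red carton in the blue tray (382,283) and the bottle at (320,212).

Possible confusions, with scene pixels:
- **Turquoise tray (210,142):** could pass for the yellow tray (247,289). I choose the yellow one.
- **Blue binder (40,275) and blue pen (275,353):** could pass for the blue tray or blue carton. I choose (382,285) for the tray and (243,283) for the carton.

I'll check these choices in close crops.

```bash
python3 - <<'E'
import cv2, pickle, numpy as np
d=pickle.load(open("c0.pkl","rb"))
a=d["top"]["img"][110:235,240:465]; b=d["scene"]["img"][165:325,130:415]
cv2.imwrite("pics/topc.png",cv2.resize(a,None,fx=3.5,fy=3.5,interpolation=2)[...,::-1])
cv2.imwrite("pics/scenec.png",cv2.resize(b,None,fx=2.8,fy=2.8,interpolation=2)[...,::-1])
E
```

```text
(no output)
```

View pics/topc.png

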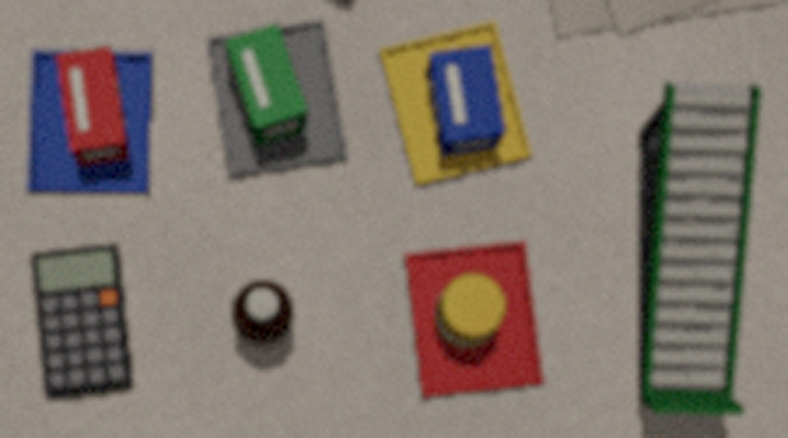

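View pics/scenec.png

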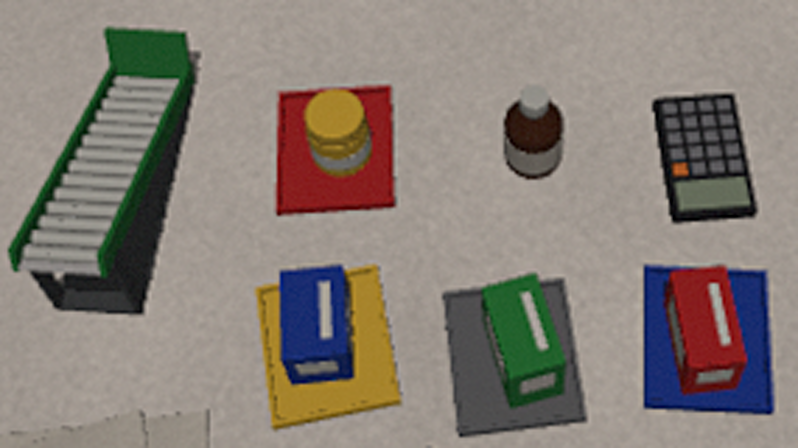

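The top crop confirms the choices: red carton at crop (92,105), green carton (265,85), blue carton (467,97), jar cap (472,307) and bottle (263,310). The lane's open end is at (712,88) and its stop at (690,405). I'll measure with colour masks and rays.

```bash
cat > vis.py <<'E'
import cv2, numpy as np
def ray(c,uv,z):
    uv=np.atleast_2d(np.float64(uv)); C=-c["R"].T@c["t"]
    d=np.c_[uv,np.ones(len(uv))]@np.linalg.inv(c["mtx"]).T@c["R"]
    return C+d*((z-C[2])/d[:,2])[:,None]
HUE={"red":(172,8),"blue":(105,128),"green":(50,85),"yellow":(18,34)}
def mask(img,col,roi,smin=120,vmin=40):
    h=cv2.cvtColor(cv2.GaussianBlur(img,(3,3),0),cv2.COLOR_RGB2HSV); a,b=HUE[col]; H=h[...,0]
    m=((H>=a)&(H<=b)) if a<b else ((H>=a)|(H<=b))
    m&=(h[...,1]>smin)&(h[...,2]>vmin); r=np.zeros_like(m); x0,y0,x1,y1=roi; r[y0:y1,x0:x1]=1
    return (m&r).astype(np.uint8),h
def rect(c,m,z):
    m=cv2.morphologyEx(m,cv2.MORPH_OPEN,np.ones((2,2),np.uint8))
    n,l,s,_=cv2.connectedComponentsWithStats(m); k=1+np.argmax(s[1:,4])
    ys,xs=np.nonzero(l==k); p=ray(c,np.c_[xs,ys],z)[:,:2]
    (cx,cy),(w,hh),a=cv2.minAreaRect(np.float32(p*1000))
    if w<hh: w,hh,a=hh,w,a+90
    return np.array([cx,cy])/1000,(a+90)%180-90,(round(w),round(hh))
def top_face(c,col,roi,z):
    m,h=mask(c["img"],col,roi)
    v=h[...,2][m>0]; t,_=cv2.threshold(v.reshape(-1,1),0,255,cv2.THRESH_OTSU)
    return rect(c,m&(h[...,2]>t).astype(np.uint8),z)
def tri(c1,p1,c2,p2):
    P=[c["mtx"]@np.c_[c["R"],c["t"]] for c in (c1,c2)]
    X=cv2.triangulatePoints(P[0],P[1],np.float64(p1).reshape(2,1),np.float64(p2).reshape(2,1)); return (X[:3]/X[3]).ravel()
E
python3 - <<'E'
import pickle; from vis import *
d=pickle.load(open("c0.pkl","rb")); T,S=d["top"],d["scene"]
R={"red":((246,120,286,168),.064),"green":((300,112,330,155),.074),"blue":((358,118,388,156),.060)}
for k,(r,z) in R.items(): print("carton",k,*top_face(T,k,r,z))
for k,r in {"red":(350,175,400,228),"blue":(244,118,286,170),"yellow":(345,112,395,166)}.items():
    print("tray",k,*rect(T,mask(T["img"],k,r)[0],.010))
print("jar cap",*rect(T,mask(T["img"],"yellow",(355,180,392,212))[0],.070))
f=lambda q:np.array(q)/3.5+[240,110]
g=lambda q:np.array(q)/2.8+[130,165]
def show(n,pts,z):
    P=ray(T,f(pts),z); a=P[:,:2]; print(n,a.mean(0).round(4),"sides",[round(np.linalg.norm(a[i]-a[(i+1)%4])*1000) for i in range(4)],
      "ang",[round(np.degrees(np.arctan2(*(a[i]-a[j])[::-1])),1) for i,j in((0,3),(1,2))])
show("grey",[(209,38),(323,22),(346,158),(230,179)],.010)
show("redtray",[(406,255),(524,243),(541,383),(423,397)],.010)
show("bluetray",[(34,51),(152,52),(149,193),(29,191)],.010)
show("yeltray",[(382,49),(494,24),(531,158),(418,186)],.010)
show("redc",[(59,51),(110,48),(127,148),(77,157)],.064)
show("greenc",[(227,38),(277,27),(304,120),(257,134)],.074)
show("bluec",[(432,50),(492,46),(502,138),(442,145)],.060)
print("bottle cap",ray(T,f((263,303)),.1).round(3))
for n,t,s in [("stopR",(742,408),(107,30)),("stopL",(645,408),(187,34)),("openR",(757,88),(12,250)),("openL",(668,86),(103,270))]:
    print(n,tri(T,f(t),S,g(s)).round(4),ray(T,f(t),.124).round(4))
E
```

```text
carton red [0.62315814 0.14782236] 8.292301177978516 (82, 43)
carton green [ 0.63606183 -0.00564477] -0.44179534912109375 (77, 38)
carton blue [ 0.62462634 -0.16389101] 7.706847190856934 (72, 46)
tray red [ 0.44265076 -0.1709953 ] 5.68808126449585 (121, 101)
tray blue [0.61687885 0.15363832] -0.49840545654296875 (114, 98)
tray yellow [ 0.63037146 -0.15975015] 13.644152641296387 (123, 101)
jar cap [ 0.44223587 -0.16334045] -1.296630859375 (52, 48)
grey [ 0.6377 -0.0047] sides [100, 122, 101, 126] ang [np.float64(8.0), np.float64(8.5)]
redtray [ 0.4445 -0.1693] sides [101, 121, 100, 122] ang [np.float64(5.6), np.float64(5.2)]
bluetray [0.6191 0.1552] sides [102, 124, 102, 123] ang [np.float64(-1.4), np.float64(-1.2)]
yeltray [ 0.632 -0.159] sides [100, 123, 100, 125] ang [np.float64(13.3), np.float64(13.5)]
redc [0.6227 0.1479] sides [42, 87, 42, 92] ang [np.float64(9.7), np.float64(9.5)]
greenc [0.6368 0.0043] sides [42, 82, 40, 85] ang [np.float64(16.5), np.float64(15.1)]
bluec [ 0.6265 -0.163 ] sides [50, 79, 50, 82] ang [np.float64(4.6), np.float64(4.5)]
bottle cap [[0.446 0.008 0.1  ]]
stopR [ 0.3618 -0.3789  0.0616] [[ 0.3563 -0.364   0.124 ]]
stopL [ 0.3633 -0.3031  0.0599] [[ 0.3571 -0.2883  0.124 ]]
openR [ 0.613  -0.3882  0.1222] [[ 0.6125 -0.3878  0.124 ]]
openL [ 0.62   -0.3209  0.105 ] [[ 0.6148 -0.3167  0.124 ]]
```

```bash
cat > arm.py <<'E'
from bench import bot
import numpy as np
G=.019                                   # grasp point behind the TCP
def ori(yaw,slope=0):                    # carton x along yaw, rising by slope (deg)
    a,s=np.radians([yaw,slope])
    x=-np.array([np.cos(a)*np.cos(s),np.sin(a)*np.cos(s),np.sin(s)])
    y=np.array([-np.sin(a),np.cos(a),0]); return np.c_[x,y,np.cross(x,y)]
def at(p,R,up=0): return np.array(p)-R[:,2]*(up-G)   # TCP for grasp point p, backed off by up
def say(*a): print(*a,"w",round(bot.read_width()*95,1),"f",np.round(bot.read_finger_force(),1),"tcp",np.round(bot.read_eef_pos(),4),"t",round(bot.read_time_s(),2))
def pick(xy,z,yaw):
    R=ori(yaw); p=[*xy,z]; bot.gripper_to(1.0)
    bot.move_ptp(at(p,R,.14),R); print("hit" if bot.servo_line(at(p,R),velocity=.15,guard=10) else "clear")
    bot.gripper_to(0.0); say("gripped"); bot.servo_line(at(p,R,.14),velocity=.2); say("lifted")
def place(xy,z,yaw,slope=0,up=.14):
    R=ori(yaw,slope); p=[*xy,z]
    bot.move_ptp(at(p,R,up),R); bot.servo_line(at(p,R,.012),velocity=.2)
    h=bot.servo_line(at(p,R,-.004),velocity=.03,guard=4); say("touch" if h else "no touch")
    bot.gripper_to(1.0); say("released"); bot.servo_line(at(p,R,up),velocity=.2)
LANE=np.array([.497,-.347]); LY=-2.5
GREY=(.6377,-.0047); RED=(.4437,-.170); BLUE=(.6190,.1550); YEL=(.6315,-.1592)
E
python3 - <<'E'
from arm import *
d=np.array([np.cos(np.radians(LY)),np.sin(np.radians(LY))]); X=.055
xy=LANE+X*d; z=.123+(X-.042)*np.tan(np.radians(22))
R=ori(LY,22); print([bot.solve_ik(at([*xy,z],R,u),R) is not None for u in(0,.1)])
pick((.6365,.004),.039,15.5)
place(xy,z,LY,22,up=.1)
import cv2
c=bot.capture("top"); s=bot.capture("scene")
cv2.imwrite("pics/g1.png",np.vstack([cv2.resize(c["img"][110:250,230:480],None,fx=2.4,fy=2.4),cv2.resize(s["img"][165:275,110:360],None,fx=2.4,fy=2.4)])[...,::-1])
E
```

```text
[False, True]
clear
gripped w 46.4 f 29.6 tcp [0.6365 0.004  0.02  ] t 4.97
lifted w 46.4 f 29.6 tcp [0.6359 0.004  0.1589] t 5.82Traceback (most recent call last):
  File "<stdin>", line 6, in <module>
  File "arm.py", line 16, in place
    bot.move_ptp(at(p,R,up),R); bot.servo_line(at(p,R,.012),velocity=.2)
                                ~~~~~~~~~~~~~~^^^^^^^^^^^^^^^^^^^^^^^^^^
bench.Unreachable: the arm cannot follow that straight line within its joint ranges
```

```bash
python3 - <<'E'
from arm import *
d=np.array([np.cos(np.radians(LY)),np.sin(np.radians(LY))]); say("now"); print(bot.read_q())
F=np.diag([-1,-1,1])
for X in(.04,.055,.07):
  xy=LANE+X*d; z=.123+(X-.042)*np.tan(np.radians(22))
  for sl in (22,15,8,0):
    for n,f in(("n",np.eye(3)),("flip",F)):
      R=ori(LY,sl)@f
      print(X,sl,n,[None if (q:=bot.solve_ik(at([*xy,z],R,u),R)) is None else np.round(q).astype(int).tolist() for u in(0,.03,.1)])
E
```

```text
now w 46.5 f 29.6 tcp [ 0.5221 -0.3473  0.2031] t 7.22
[ -46.18651673   23.53277545  103.03646645   23.92313407   39.71567531
 -150.44230219]
0.04 22 n [None, None, [-47, 23, 105, 25, 39, -153]]
0.04 22 flip [[-45, 32, 106, 31, 29, 22], [-45, 30, 106, 29, 32, 24], [-47, 23, 105, 25, 39, 27]]
0.04 15 n [[-43, 33, 102, 17, 35, -143], [-43, 31, 101, 16, 38, -143], [-44, 25, 100, 14, 45, -141]]
0.04 15 flip [[-43, 33, 102, 17, 35, 37], [-43, 31, 101, 16, 38, 37], [-44, 25, 100, 14, 45, 39]]
0.04 8 n [[-41, 34, 98, 7, 42, -134], [-41, 32, 97, 7, 45, -133], [-42, 27, 94, 6, 53, -133]]
0.04 8 flip [[-41, 34, 98, 7, 42, 46], [-41, 32, 97, 7, 45, 47], [-42, 27, 94, 6, 53, 47]]
0.04 0 n [[-39, 36, 93, 0, 50, -126], [-39, 34, 92, 0, 54, -126], [-39, 30, 88, 0, 62, -126]]
0.04 0 flip [[-39, 36, 93, 0, 50, 54], [-39, 34, 92, 0, 54, 54], [-39, 30, 88, 0, 62, 54]]
0.055 22 n [None, [-44, 30, 104, 28, 33, -154], [-46, 24, 103, 24, 40, -150]]
0.055 22 flip [[-44, 33, 104, 30, 30, 25], [-44, 30, 104, 28, 33, 26], [-46, 24, 103, 24, 40, 30]]
0.055 15 n [[-42, 34, 100, 16, 36, -142], [-42, 31, 99, 15, 3
[... 571 characters left out ...]
4, -151], [-45, 24, 101, 23, 41, -148]]
0.07 22 flip [[-43, 33, 102, 28, 31, 28], [-43, 30, 102, 26, 34, 29], [-45, 24, 101, 23, 41, 32]]
0.07 15 n [[-41, 34, 98, 15, 38, -140], [-41, 31, 97, 14, 41, -139], [-42, 26, 95, 13, 48, -138]]
0.07 15 flip [[-41, 34, 98, 15, 38, 40], [-41, 31, 97, 14, 41, 41], [-42, 26, 95, 13, 48, 42]]
0.07 8 n [[-39, 35, 93, 7, 45, -131], [-39, 33, 93, 6, 48, -131], [-40, 28, 90, 6, 56, -130]]
0.07 8 flip [[-39, 35, 93, 7, 45, 49], [-39, 33, 93, 6, 48, 49], [-40, 28, 90, 6, 56, 50]]
0.07 0 n [[-37, 37, 89, 0, 54, -125], [-37, 35, 87, 0, 57, -125], [-37, 32, 83, 0, 65, -125]]
0.07 0 flip [[-37, 37, 89, 0, 54, 55], [-37, 35, 87, 0, 57, 55], [-37, 32, 83, 0, 65, 55]]
```

```bash
sed -i 's/return np.c_\[x,y,np.cross(x,y)\]/return np.c_[-x,-y,np.cross(x,y)]/' arm.py
python3 - <<'E'
from arm import *
d=np.array([np.cos(np.radians(LY)),np.sin(np.radians(LY))]); X=.055
xy=LANE+X*d; z=.123+(X-.042)*np.tan(np.radians(22))
place(xy,z,LY,22,up=.1)
import cv2
c=bot.capture("top"); s=bot.capture("scene")
cv2.imwrite("pics/g1.png",np.vstack([cv2.resize(c["img"][110:250,230:480],None,fx=2.4,fy=2.4),cv2.resize(s["img"][165:275,110:360],None,fx=2.4,fy=2.4)])[...,::-1])
E
```

```text
touch w 46.3 f 30.0 tcp [ 0.5595 -0.3499  0.1099] t 10.92
released w 95.2 f 0.0 tcp [ 0.5591 -0.3497  0.1097] t 11.88
```

View pics/g1.png

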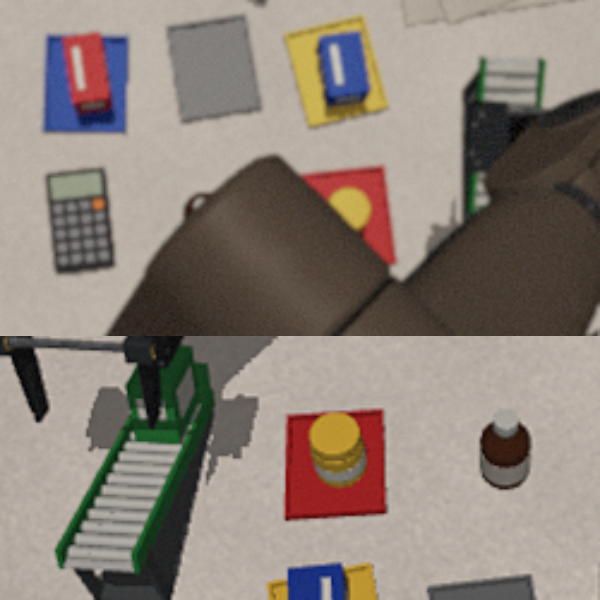

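The top half shows the grey tray empty. The scene half shows the green carton at the stop (165,395) and the lane's upper half clear. Next come the jar and the red carton.

```bash
python3 - <<'E'
from arm import *
pick((.443,-.165),.034,5); place(GREY,.034,8)
pick((.623,.148),.034,9.5); place(RED,.034,5.5)
pick((.6265,-.163),.032,5.5); place(BLUE,.032,-1)
pick(GREY,.034,8); place(YEL,.034,13)
bot.move_ptp([.151,.607,.215],ori(0))
import cv2,pickle
c=bot.capture("top"); s=bot.capture("scene"); pickle.dump((c,s),open("c1.pkl","wb")); say("done")
cv2.imwrite("pics/f1.png",np.vstack([cv2.resize(c["img"][110:235,240:465],None,fx=2.6,fy=2.6,interpolation=2),cv2.resize(s["img"][170:320,130:355],None,fx=1.8,fy=1.8)[:,:405].copy() if 0 else cv2.resize(s["img"][165:315,130:415],(585,270))])[...,::-1])
E
```

```text
clear
gripped w 53.7 f 30.0 tcp [ 0.443 -0.165  0.015] t 15.51
lifted w 53.8 f 30.0 tcp [ 0.4426 -0.1648  0.1542] t 16.36
touch w 53.6 f 30.0 tcp [ 0.6379 -0.0047  0.0145] t 18.59
released w 95.0 f 0.0 tcp [ 0.6376 -0.0047  0.0145] t 19.46
clear
gripped w 46.0 f 30.0 tcp [0.623 0.148 0.015] t 23.1
lifted w 45.7 f 30.0 tcp [0.6224 0.1479 0.1539] t 23.95
touch w 46.0 f 30.0 tcp [ 0.4439 -0.1701  0.0144] t 26.56
released w 94.7 f 0.0 tcp [ 0.4437 -0.17    0.0146] t 27.52
clear
gripped w 52.6 f 29.7 tcp [ 0.6265 -0.163   0.013 ] t 31.19
lifted w 52.4 f 29.7 tcp [ 0.6259 -0.1628  0.1519] t 32.04
touch w 52.1 f 29.8 tcp [0.6193 0.1551 0.0125] t 34.49
released w 94.8 f 0.0 tcp [0.6188 0.155  0.0124] t 35.38
clear
gripped w 53.6 f 30.0 tcp [ 0.6377 -0.0047  0.015 ] t 38.95
lifted w 53.7 f 30.0 tcp [ 0.6371 -0.0046  0.1539] t 39.8
touch w 53.4 f 30.0 tcp [ 0.6316 -0.1593  0.0145] t 41.71
released w 95.2 f 0.0 tcp [ 0.6314 -0.1591  0.0144] t 42.58Traceback (most recent call last):
  File "<stdin>", line 6, in <module>
bench.Unreachable: the arm cannot take that pose within its joint ranges
```

```bash
python3 - <<'E'
from arm import *
import cv2,pickle
from vis import *
bot.movej([69.981,20,89.318,0,62.55,-6.05])
c=bot.capture("top"); s=bot.capture("scene"); say("done")
cv2.imwrite("pics/f1.png",np.vstack([cv2.resize(c["img"][110:235,240:465],(585,325),interpolation=2),cv2.resize(s["img"][165:315,130:415],(585,270))])[...,::-1])
print("red",*top_face(c,"red",(350,165,405,228),.064),"vs",RED)
print("blue",*top_face(c,"blue",(244,115,290,170),.060),"vs",BLUE)
print("jar",*rect(c,mask(c["img"],"yellow",(345,110,395,166),vmin=40)[0],.07),"vs",YEL)
print("green",*top_face(c,"green",(415,165,460,232),.10))
E
```

```text
done w 94.7 f 0.0 tcp [0.1484 0.5982 0.3023] t 46.71
red [ 0.43500684 -0.16487332] 5.6749162673950195 (117, 97) vs (0.4437, -0.17)
blue [0.603992   0.14954773] -0.46012115478515625 (110, 93) vs (0.619, 0.155)
jar [ 0.61447858 -0.15341103] 13.509054183959961 (118, 97) vs (0.6315, -0.1592)
green [ 0.3926481 -0.3435867] -5.448402404785156 (79, 43)
```

View pics/f1.png

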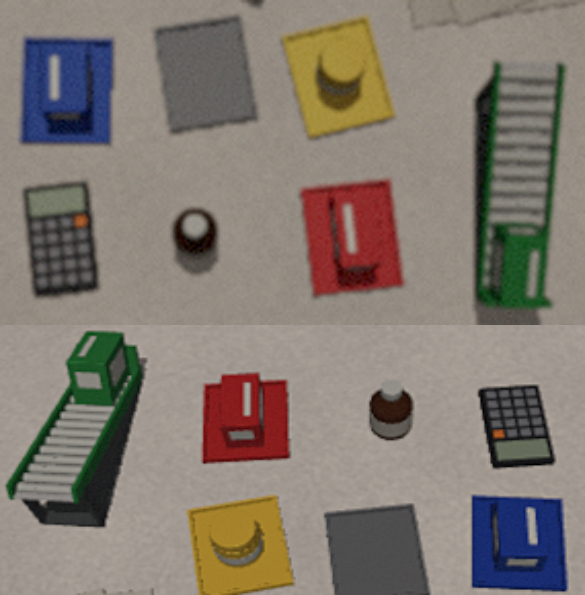

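The picture shows:
- **Red carton:** in the red tray (350,228).
- **Blue carton:** in the blue tray (68,82).
- **Jar:** in the yellow tray (343,65).
- **Grey tray:** empty (205,75).
- **Bottle:** standing (195,232).
- **Green carton:** at the stop (520,265). Its measured top is at (0.393, -0.344), against (0.392, -0.342) expected.

The mask fits for the red, blue and yellow trays merged each item with its same-coloured tray, so they don't check those placements. The grips and touch heights do agree with the plan, to a few mm, so I'm handing in.

```bash
python3 -c "
from bench import bot
print(bot.finish_job())"
```

```text
the job is handed in; nothing more can be done
None
```

The job is handed in at about 47 s on the robot clock: the green carton is against the lane stop, the red carton, blue carton and jar stand in their own trays, the grey tray is empty and the bottle is upright; the three tray centrings were checked only by eye and by the grip and touch readings, and no verdict came back.

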